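Clamp the camera post with a U-bolt

ROBOT

A 7-joint arm with a two-finger parallel gripper is mounted at the origin on the work surface. World frame = base frame: x ahead of the robot, y to its left, z up, the work surface at z = 0. Lengths are in m, angles in rad, forces in N, time in s.
With the tool pointing down it reaches from about 0.4 to 0.85 m from the base axis. Payload 10.4 kg.
Tool frame: the origin (TCP) lies on the centre line of the jaws, within the pads' length; the fingertips stand 11 mm ahead of it and the grasp point (between the pads) lies 8 mm behind it (tip_reach is the distance from the TCP to the fingertips, in m); z points along the fingers, y is the line along which they close (so a half turn about z gives the same grasp; the last joint's range is limited). The gripper opens to 85 mm and grips with 20 to 120 N. Pads are 22 mm wide; open, the fingers measure 114 mm over their backs; the gripper's body (76 mm by 85 mm) begins 54 mm behind the grasp point. The pads swing forward as they close: fully open they stand 13 mm farther back than shut.
Start: joints at [-1.344, 0.332, -0.065, 1.46, 0.022, 1.35, -0.088], TCP at [0.154, 0.606, 0.242] pointing down, gripper open.
Joint ranges: [-2.6, 2.6], [-0.5, 2.12], [-1.47, 1.34], [0.16, 2.42], [-1.27, 4.41], [0.06, 2.06], [-2.6, 2.6]. Speed limits (rad/s): [2.22, 2.22, 2.79, 2.79, 3.14, 3.14, 3.14].

INTERFACE

Orientations are given as a unit quaternion [x, y, z, w].
In Python, from workcell import get_obs, camera, hand_in, tip_reach gives the robot as it stands. The module is installed in compiled form; this text tells all that it offers.
- The arm moves only by the tool move_arm, never from a script. Its argument "plan" is a list of rows, each an object with "delta_pos": the shift along the tool's x, y, z in m, a list of three; "turn": the turn, a rotation vector about the tool's x, y, z in rad, a list of three; "fingers": the closure, from 0 (fully open) to 1 (shut). A call has 1 to 12 rows; each row is the pose to reach, as a shift and turn from the pose commanded when the call began, along the tool's axes at that moment; what a row does not reach only later rows make up. A row lasts 1/8 s, in which the tool goes at most 62.5 mm and 10.7 degrees, less where a joint would pass 70% of its speed; a pose out of reach is approached as far as the arm can. A call with a gripper value outside its range is refused whole. The fingers move at their own pace and stop on an object; "force" is the grip in N (left out, the last holds). Time passes only in rows, so rows that repeat a pose let the fingers close. It gives the time, the measured TCP pose, the force, the opening and the grip force at its end, in the units of the state.
- get_obs(): the state, without advancing time (a new reading comes with each control period).
- camera(name): name is "scene" or "top"; returns a dict with "color" (384x512x3 uint8, red, green, blue), "range_z" (384x512 float32, m along the optical axis (not along the pixel's ray), 0 where there is no reading), "fx", "fy", "cx", "cy" (pixels), "R" (3x3) and "t" (3): a world point X has camera coordinates R X + t. Camera axes: x right, y down, z forward; pixel columns grow to the right and rows downward; lengths in m; the calibration is good to about 2 mm. A picture is of the moment at which its call begins.
- hand_in(): hands the job in; it is judged then, once.
The state is a dict: "clock": time; "joint_pos": joint angles; "joint_velocities": joint speeds; "tau": joint torques, N m; "position": TCP position; "ee_rot": TCP orientation; "ft_force": force on the tool from outside, world axes, zero at the start; "torque": the same for the moment, N m; "grip_width": opening from 0.0 (shut) to 1.0 (fully open); "grasp_force": force on a finger pad.
Only numpy, scipy, OpenCV 4.12 (cv2) and the standard library are available. Lean on these libraries where they do the work, as an engineer would, in place of code of your own. Each camera call takes 0.05 s, during which the arm holds its last target. There are 200 camera calls.

TASK

Fasten the camera stand's lying steel post: lift the larger U-bolt straight out of its storage block, pass both its legs down around the post and through the two holes of the bracket beneath, and lower it until its crown rests on the post; then slide the fork keeper along the post to its stop, over the U-bolt's shoulders. Nobody has measured where the bracket sits along the post, so feel gently for the holes and do not force the U-bolt against the stand. Leave the other things on the bench alone.

Things in the scene. Friction and masses are not known exactly. Their poses are not given: they have to be found in the camera images.
- foot: Camera stand foot, fixed: white base 130 x 313 x 16 mm (x, y, z), origin at centre of underside. The post lies along its y, held by uprights at y = +-149 mm (15 mm thick, 60 mm wide, bosses to 124 mm high). Home, the U-bolt's origin is 27.5 mm above this origin. The U-bolt must press on the stand (post, bracket, keeper) with less than 30 N.
- post_top (a point): Top of the lying steel post, 30 mm diameter, at its mid length; 120 mm above the foot's origin (post axis at 105 mm). Axes parallel to the foot's.
- plate_mid (a point): Point fixed on the foot, 60 mm above its origin, level with the top of the aluminium bracket plate (100 x 76 x 12 mm) under the post. The plate has two through holes at x = -22 and +22 mm, each 14 mm (x) by 11 mm (y). It was shifted by hand and is stiff: its hole line lies anywhere from y = -12 to +12 mm of this point; the shift is not measured.
- ubolt: Larger U-bolt, steel, 0.14-0.24 kg, standing legs down in its block, leaning a degree or so. Origin midway between the leg tips; z up to the crown. Legs 9 mm diameter at x = -22 and +22 mm, tips tapered to 7 mm over 2 mm, straight for 75 mm, then a half circle: crown underside 92.5 mm, crown top 101.5 mm above the origin. Fits either way round.
- lug_top (a point): Top centre of the flat-sided grip lug on the larger U-bolt's crown, 123.5 mm above the U-bolt's origin; lug 22 mm (x) by 16 mm (y) by 22 mm tall. Grasp it across y from above, fingertips no more than 27 mm below this point, or they meet the post when the U-bolt is home. Axes as the U-bolt's.
- block: Grey storage block of the larger U-bolt, fixed, 76 x 44 x 45 mm, origin centre of underside; two through holes 11 mm wide at x = +-22 mm. The U-bolt stands in them with its tips on the bench, so it is clear once raised 50 mm.
- ubolt_small: Smaller U-bolt (30 mm leg spacing, 90 mm tall) in another such block beside the first; the two swap places at random. Not to be used. Origin midway between its leg tips.
- keeper (a joint): Travel of the dark fork keeper along the post, m: 0 parked by the foot's +y upright, grows towards the foot's -y, stop at 0.091. About 3 N friction; stays where left. Two prongs, 43 mm long, point to -y and pass over the U-bolt's shoulders beside its lug only if it is fully home. Parked prong tips: foot y = +71 mm, 127 to 133 mm above the foot's origin.
- keeper_tab (a point): Middle of the top of the keeper's upright tab, 24 (x) x 10 (y) x 35 mm tall, 168.5 mm above the foot's origin, at foot x = 0, parked at y = +135 mm. The collar's top below it is at 133 mm. Push it from its +y side or pinch it across y from above. Axes parallel to the foot's.
- mount_a: Black specimen mount, 32 mm diameter, 18 mm tall, bystander.
- mount_b: Grey specimen mount, 32 mm diameter, 18 mm tall, bystander.
- dish: Glass dish, 90 mm diameter, 18 mm tall, bystander.
- bottle: White bottle, 54 mm diameter, 120 mm tall, bystander.
- driver: Screwdriver lying on the bench, bystander.
- mouse: Computer mouse on a green mat, bystander.
Mind the look-alikes: they are no part of the job. What is shaped like the ubolt but orange is not meant. What is shaped like the block but blue is not meant.

How it is judged:
By the outcome, as a careful person would: the job done as asked, in the order asked, and still so for the second after the job is handed in, with the robot touching nothing.
It also fails if it takes over 72 s, if anything falls off the work surface, if the arm or the gripper's body presses on something with over 40 N, if the wrist force passes 120 N, or if a joint passes its speed limit or range.

## Working session

There is one attempt and no reset: what is moved stays moved. The work goes in short steps, Python scripts to look and compute and a tool call to move; the robot and the scene stay as the last step left them, time stands still between calls to the robot, and variables do not carry over. Pictures are saved under pics/ and viewed, at most 10 in all, crops included, and the job is handed in when it is done.

Besides the shell and the picture viewer there is one more tool, called as name([rows], argument=value, ...), one row to a line, values as JSON. move_arm: Moves the arm, as the interface text tells. Its arguments: {"type":"object","properties":{"plan":{"type":"array","items":{"type":"object","properties":{"delta_pos":{"type":"array","items":{"type":"number"}},"turn":{"type":"array","items":{"type":"number"}},"fingers":{"type":"number"}}}},"force":{"type":"number"}},"required":["plan"]}

```bash
mkdir -p pics
cat > h.py <<'E'
import numpy as np, cv2
from workcell import get_obs, camera
def pts(c):
    z=c["range_z"]; v,u=np.mgrid[:z.shape[0],:z.shape[1]]
    P=np.stack([(u-c["cx"])/c["fx"]*z,(v-c["cy"])/c["fy"]*z,z],-1)
    return (P-c["t"])@c["R"]   # R^T (P-t)
E
python3 - <<'E'
from h import *
for n in("scene","top"):
    c=camera(n); cv2.imwrite(f"pics/{n}0.png",c["color"][:,:,::-1]); np.savez(f"{n}0.npz",**c)
    print(n,c["fx"],c["cx"],c["cy"],-c["R"].T@c["t"]); print(c["R"].round(3))
o=get_obs(); print({k:np.round(v,3) for k,v in o.items()})
E
```

```text
scene 367.277897648254 257.9348472970358 194.35725291454787 [ 1.00372423 -0.2702165   0.83418182]
[[ 0.681  0.732 -0.007]
 [ 0.58  -0.546 -0.605]
 [-0.447  0.408 -0.796]]
top 349.8441221573297 249.32550457261252 186.53973191151016 [0.51501705 0.09532192 1.1647847 ]
[[-0.024 -1.    -0.012]
 [-0.998  0.024 -0.06 ]
 [ 0.06   0.01  -0.998]]
{'clock': np.float64(0.1), 'joint_pos': array([-1.344,  0.333, -0.065,  1.461,  0.022,  1.35 , -0.089]), 'joint_velocities': array([-0.001, -0.002,  0.001, -0.001, -0.   ,  0.001,  0.002]), 'tau': array([ 2.0000e-03, -6.2675e+01,  4.9000e-02, -3.9242e+01,  1.6000e-02,
        7.0000e-03, -0.0000e+00]), 'position': array([0.154, 0.605, 0.242]), 'ee_rot': array([ 0.125,  0.992, -0.001, -0.   ]), 'ft_force': array([-0.394, -0.225, -0.268]), 'torque': array([-0.062, -0.018,  0.027]), 'grasp_force': np.float64(0.0), 'grip_width': np.float64(0.999)}
```

View pics/scene0.png

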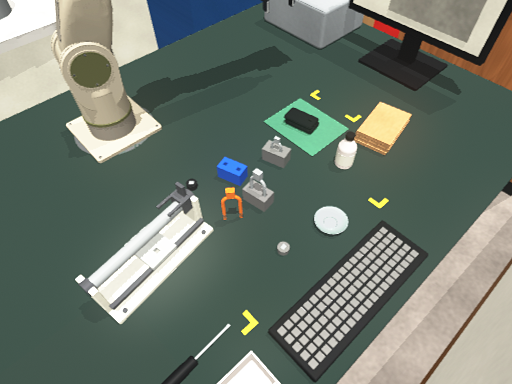

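View pics/top0.png

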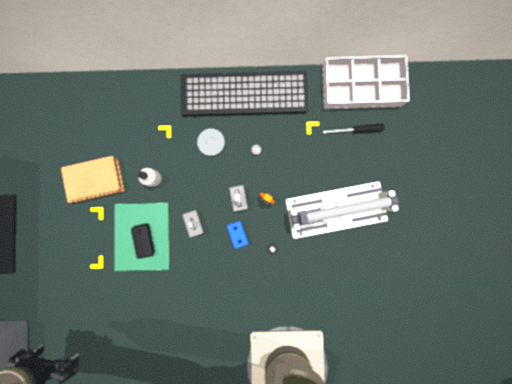

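The scene view shows the stand at (150,255), with the keeper at its upper-right end near (185,192). Grey blocks with U-bolts stand at (258,190) and (276,152), the orange decoy at (232,203) and the blue block at (232,171). In the top view the stand is at (340,210) and the grey blocks at (238,198) and (193,223). I'll zoom in and measure.

Run:
```python
from h import *
T=np.load("top0.npz");S=np.load("scene0.npz")
a=cv2.resize(T["color"][170:265,170:410,::-1],(800,316),interpolation=cv2.INTER_CUBIC)
b=cv2.resize(S["color"][130:325,70:310,::-1],(344,280),interpolation=cv2.INTER_CUBIC)
b=cv2.resize(S["color"][130:240,150:310,::-1],(407,280),interpolation=cv2.INTER_CUBIC)
b2=cv2.resize(S["color"][170:325,70:220,::-1],(270,280),interpolation=cv2.INTER_CUBIC)
o=np.zeros((600,800,3),np.uint8);o[:316]=a;o[318:598,:407]=b;o[318:598,420:690]=b2
cv2.imwrite("pics/z0.png",o)
for n,c in(("top",T),("scene",S)):
    P=pts(c);z=c["range_z"]
    hsv=cv2.cvtColor(c["color"],cv2.COLOR_RGB2HSV)
    m=((P[...,2]>.02)&(z>0)&(P[...,0]>.25)&(P[...,0]<.75)&(P[...,1]<.35)&(P[...,1]>-.5)).astype(np.uint8)
    k,l,st,ce=cv2.connectedComponentsWithStats(m)
    for i in range(1,k):
        if st[i,4]>8:
            q=P[l==i]; h=q[q[:,2]>q[:,2].max()-.012]
            print(n,ce[i].round(),st[i,4],"min",q.min(0).round(3),"max",q.max(0).round(3),"topmean",h.mean(0).round(3),len(h))
```

```text
top [238. 198.] 326 min [0.508 0.116 0.02 ] max [0.588 0.169 0.125] topmean [0.547 0.143 0.122] 41
top [341. 210.] 2516 min [ 0.422 -0.333  0.02 ] max [ 0.571 -0.017  0.17 ] topmean [ 0.481 -0.042  0.167] 32
top [267. 198.] 70 min [0.528 0.031 0.025] max [0.56  0.074 0.129] topmean [0.544 0.053 0.123] 40
top [193. 223.] 360 min [0.429 0.259 0.022] max [0.512 0.322 0.092] topmean [0.47  0.291 0.089] 21
top [237. 234.] 324 min [0.391 0.118 0.022] max [0.473 0.181 0.052] topmean [0.431 0.149 0.045] 306
scene [276. 150.] 471 min [0.427 0.257 0.02 ] max [0.513 0.323 0.092] topmean [0.472 0.289 0.087] 24
scene [231. 169.] 461 min [0.391 0.116 0.02 ] max [0.476 0.18  0.048] topmean [0.435 0.147 0.043] 348
scene [257. 189.] 664 min [0.51  0.115 0.02 ] max [0.59  0.172 0.125] topmean [0.551 0.141 0.121] 64
scene [145. 247.] 4116 min [ 0.446 -0.335  0.02 ] max [ 0.573 -0.018  0.169] topmean [ 0.484 -0.044  0.165] 51
scene [230. 200.] 234 min [0.532 0.03  0.02 ] max [0.563 0.073 0.124] topmean [0.547 0.051 0.12 ] 66
```

View pics/z0.png

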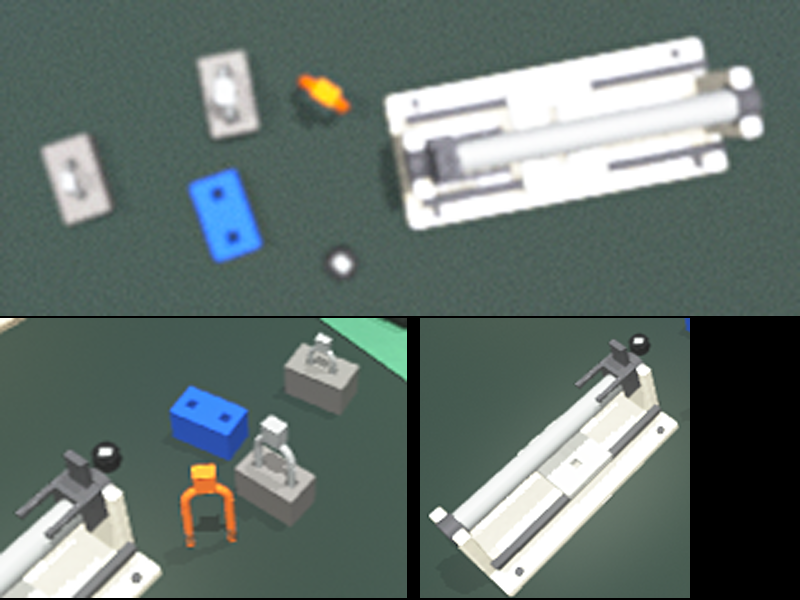

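The zoom shows the larger U-bolt with the tall lug in the grey block at (228,95) in its top part, 9 cm from the orange decoy. The keeper is at the stand's left end. A bracket hole is visible in the scene view near pixel (156,250). Next I'll measure the poses.

```bash
cat > meas.py <<'E'
from h import *
R={}
for n in("top","scene"):
    c=np.load(n+"0.npz");P=pts(c);z=c["range_z"];col=c["color"].astype(int)
    hsv=cv2.cvtColor(c["color"],cv2.COLOR_RGB2HSV)
    box=(z>0)&(P[...,0]>.38)&(P[...,0]<.63)&(P[...,1]<0)&(P[...,1]>-.36)
    bright=hsv[...,2]>140
    def plane(mask,h):
        v,u=np.nonzero(mask); d=np.stack([(u-c["cx"])/c["fx"],(v-c["cy"])/c["fy"],np.ones(len(u))],-1)@c["R"]
        o=-c["R"].T@c["t"]; s=(h-o[2])/d[:,2]; return (o+s[:,None]*d)[:,:2]
    b=box&(abs(P[...,2]-.016)<.006)&(hsv[...,1]<70)&(hsv[...,2]>110)
    q=plane(b,.016); print(n,"base h",np.median(P[b][:,2]).round(4),cv2.minAreaRect(q.astype(np.float32)))
    pm=box&(P[...,2]>.108)&(P[...,2]<.124)&(P[...,1]<-.1)&(P[...,1]>-.28)
    p=P[pm]; 
    mid=[]
    for y in np.arange(-.28,-.1,.01):
        s=p[abs(p[:,1]-y)<.006]
        if len(s)>3: mid.append(s[s[:,2]>s[:,2].max()-.006].mean(0))
    mid=np.array(mid); k=np.polyfit(mid[:,1],mid[:,0],1); print(" post x=",k.round(4),"zmax",np.median(mid[:,2]).round(4),"yaw",np.degrees(np.arctan(k[0])))
    for nm,bx,lo,hi in(("ublock",(.5,.6,.11,.18),.038,.050),("lug",(.5,.6,.11,.18),.112,.130),("tab",(.45,.52,-.07,-.01),.155,.175),("tabtop",(.45,.52,-.07,-.01),.165,.175)):
        m=(z>0)&(P[...,0]>bx[0])&(P[...,0]<bx[1])&(P[...,1]>bx[2])&(P[...,1]<bx[3])&(P[...,2]>lo)&(P[...,2]<hi)
        h=np.median(P[m][:,2]); q=plane(m,h); print(" ",nm,m.sum(),"h",h.round(4),"max",P[m][:,2].max().round(4),q.mean(0).round(4),cv2.minAreaRect(q.astype(np.float32)))
    m=box&(abs(P[...,2]-.06)<.005); print(" plate",m.sum(),np.median(P[m][:,2]),cv2.minAreaRect(P[m][:,:2].astype(np.float32)))
    np.save(n+"_plate.npy",P[m])
    m=box&(P[...,2]>.118)&((P[...,1]<-.3)|((P[...,1]>-.06)))&bright
    for s in P[m]: pass
    for sel,lab in((P[m][:,1]<-.3,"-y bosses"),(P[m][:,1]>-.06,"+y bosses")):
        s=P[m][sel]; print(" ",lab,len(s),s.mean(0).round(4) if len(s) else "")
E
python3 meas.py
```

```text
top base h 0.0156 ((0.502284049987793, -0.17484460771083832), (0.12950119376182556, 0.31199339032173157), 9.461118698120117)
 post x= [-0.1719  0.4725] zmax 0.119 yaw -9.753248260439502
  ublock 252 h 0.0446 max 0.05 [0.5473 0.1428] ((0.5475175380706787, 0.14355088770389557), (0.0754031389951706, 0.04393921419978142), 9.928031921386719)
  lug 41 h 0.1226 max 0.1249 [0.5472 0.1435] ((0.5473437309265137, 0.14325501024723053), (0.021642902866005898, 0.01577785611152649), 10.094964981079102)
  tab 33 h 0.1673 max 0.1703 [ 0.4808 -0.0417] ((0.4807584285736084, -0.04155251383781433), (0.011325765401124954, 0.019780028611421585), 88.6530990600586)
  tabtop 28 h 0.1675 max 0.1703 [ 0.4805 -0.0422] ((0.4805959165096283, -0.04210291802883148), (0.020983178168535233, 0.009451823309063911), 9.488701820373535)
 plate 517 0.05953763322235977 ((0.5019786357879639, -0.17373435199260712), (0.09996899217367172, 0.30886363983154297), 9.511985778808594)
  -y bosses 57 [ 0.5242 -0.3161  0.1204]
  +y bosses 114 [ 0.4834 -0.0443  0.137 ]
scene base h 0.0151 ((0.5185827016830444, -0.17478664219379425), (0.1
[... 263 characters left out ...]
2934265137)
  lug 65 h 0.1217 max 0.1249 [0.5516 0.1407] ((0.5518348813056946, 0.14080865681171417), (0.024586951360106468, 0.02171347849071026), 9.342811584472656)
  tab 55 h 0.1658 max 0.1687 [ 0.4848 -0.045 ] ((0.48557573556900024, -0.04484133422374725), (0.013763491995632648, 0.03162069991230965), 89.53462982177734)
  tabtop 35 h 0.1671 max 0.1687 [ 0.4825 -0.0438] ((0.482587605714798, -0.04355040192604065), (0.010318571701645851, 0.023471500724554062), 89.43120574951172)
 plate 790 0.059003755890836646 ((0.5035404562950134, -0.1771830916404724), (0.1019197404384613, 0.31127065420150757), 9.636947631835938)
  -y bosses 77 [ 0.5296 -0.3142  0.1203]
  +y bosses 39 [ 0.4909 -0.0409  0.1322]
```

Run:
```python
from h import *
th=np.radians(9.55);M=np.array([[np.cos(th),np.sin(th)],[-np.sin(th),np.cos(th)]])
for n,ce in(("top",(.5023,-.1748)),("scene",(.5043,-.1763))):
    p=np.load(n+"_plate.npy"); f=(p[:,:2]-ce)@M.T*1000
    f=f[(abs(f[:,1])<100)&(abs(f[:,0])<54)]
    print(n,len(f),np.percentile(f,[0,2,50,98,100],axis=0).round(1).tolist())
    for s in(-1,1):
        g=f[f[:,0]*s>0]; 
        if len(g): print(s,g.min(0).round(1),g.max(0).round(1))
# hole in scene view : dark/low points inside plate
c=np.load("scene0.npz");P=pts(c); f=(P[...,:2]-(.5043,-.1763))@M.T*1000
m=(abs(f[...,0]-22)<14)&(abs(f[...,1])<40)&(P[...,2]<.055)&(P[...,2]>.01)
print(f[m].round(0).tolist()[:40],P[m][:,2].round(3)[:40])
for n in("top","scene"):
    c=np.load(n+"0.npz"); o=-c["R"].T@c["t"]
    # sample grey value on foot grid at plate height
    ce=np.array((.5023,-.1748) if n=="top" else (.5043,-.1763))
    for x in(14,18,22,26,30):
        r=[]
        for y in range(-60,61,5):
            X=np.r_[ce+M.T@np.array([x,y])/1000,.060]; k=c["R"]@X+c["t"]; u,v=k[:2]/k[2]*c["fx"]+[c["cx"],c["cy"]]
            r.append(int(cv2.getRectSubPix(cv2.cvtColor(c["color"],cv2.COLOR_RGB2GRAY),(1,1),(u,v))[0,0]))
        print(n,x,r)
```

```text
top 501 [[-50.1, -30.4], [-48.7, -28.4], [15.0, 8.3], [48.6, 46.1], [49.9, 46.7]]
-1 [-50.1 -30.4] [-18.5  46.7]
1 [ 13.1 -29.7] [49.9 46.6]
scene 746 [[-51.9, -28.8], [-12.1, -27.8], [19.0, 7.8], [49.2, 45.7], [50.1, 47.7]]
-1 [-51.9 -28.1] [-0.  47.5]
1 [  0.  -28.8] [50.1 47.7]
[[13.0, 15.0], [14.0, 12.0], [14.0, 14.0], [16.0, 15.0], [21.0, 16.0], [13.0, 6.0], [14.0, 8.0], [15.0, 10.0], [21.0, 14.0], [15.0, 7.0], [34.0, 39.0], [34.0, 35.0], [35.0, 31.0], [35.0, 28.0], [35.0, 30.0], [33.0, 25.0], [35.0, 27.0], [36.0, 21.0], [35.0, 17.0], [34.0, 14.0], [35.0, 16.0], [12.0, -29.0], [33.0, 11.0], [15.0, -29.0], [33.0, 8.0], [22.0, -28.0], [34.0, 4.0], [27.0, -29.0], [35.0, 1.0], [29.0, -28.0], [35.0, -3.0], [36.0, -1.0], [12.0, -24.0], [33.0, -29.0], [34.0, -6.0], [9.0, -31.0], [10.0, -29.0], [12.0, -27.0], [13.0, -25.0], [32.0, -30.0]] [0.052 0.053 0.049 0.049 0.055 0.055 0.052 0.05  0.052 0.051 0.015 0.016
 0.017 0.017 0.013 0.013 0.013 0.018 0.017 0.016 0.013 0.05  0.013 0.049
 0.013 0.052 0.015 0.054 0.016 0.05  0.017 0.015 0.017 0.05  0.015 0.018
 0.016 0.016 0.015 0.046]
top 14 
[... 632 characters left out ...]
 255, 255, 248, 252, 253]
scene 14 [240, 240, 239, 239, 240, 241, 223, 255, 255, 255, 255, 254, 255, 249, 251, 254, 255, 254, 255, 255, 255, 255, 245, 242, 243]
scene 18 [240, 239, 238, 239, 239, 239, 224, 255, 254, 254, 254, 254, 255, 218, 183, 223, 255, 254, 254, 254, 254, 255, 245, 242, 242]
scene 22 [240, 239, 239, 239, 239, 240, 229, 255, 254, 254, 254, 254, 255, 235, 216, 228, 255, 254, 254, 254, 254, 254, 245, 241, 241]
scene 26 [250, 247, 245, 247, 247, 249, 227, 255, 254, 254, 254, 254, 255, 248, 241, 233, 254, 254, 254, 254, 254, 255, 251, 244, 247]
scene 30 [255, 255, 255, 255, 255, 255, 237, 255, 254, 254, 254, 254, 255, 252, 251, 247, 254, 254, 254, 254, 254, 255, 255, 255, 255]
```

move_arm([
  {"delta_pos": [-0.05,-0.035,0],"turn": [0,0,-0.14],"fingers": 0.45},
  {"delta_pos": [-0.1,-0.07,0],"turn": [0,0,-0.28],"fingers": 0.45},
  {"delta_pos": [-0.15,-0.105,0],"turn": [0,0,-0.426],"fingers": 0.45},
  {"delta_pos": [-0.2,-0.14,0],"turn": [0,0,-0.426],"fingers": 0.45},
  {"delta_pos": [-0.25,-0.176,0],"turn": [0,0,-0.426],"fingers": 0.45},
  {"delta_pos": [-0.3,-0.21,0],"turn": [0,0,-0.426],"fingers": 0.45},
  {"delta_pos": [-0.35,-0.246,0],"turn": [0,0,-0.426],"fingers": 0.45},
  {"delta_pos": [-0.4,-0.281,0.0],"turn": [0,0,-0.426],"fingers": 0.45},
  {"delta_pos": [-0.45,-0.317,0.02],"turn": [0,0,-0.426],"fingers": 0.45},
  {"delta_pos": [-0.48,-0.339,0.04],"turn": [0,0,-0.426],"fingers": 0.45},
  {"delta_pos": [-0.497,-0.351,0.06],"turn": [0,0,-0.426],"fingers": 0.45},
  {"delta_pos": [-0.497,-0.351,0.06],"turn": [0,0,-0.426],"fingers": 0.45},
])

```text
clock: 1.6
position: [0.5489, 0.1407, 0.1805]
ee_rot: [-0.087, 0.996, -0.001, -0.002]
ft_force: [0.1, -0.1, 0.0]
grip_width: 0.553
grasp_force: 0.0
```

```bash
cat > cap.py <<'E'
import sys
from h import *
from workcell import tip_reach
o=get_obs(); print({k:np.round(v,4).tolist() for k,v in o.items() if k in("clock","position","ee_rot","ft_force","grip_width","joint_pos")},tip_reach)
def crop(n,X,w,h,s):
    c=camera(n); np.savez(n+"1.npz",**c); k=c["R"]@np.array(X)+c["t"]; u,v=k[:2]/k[2]*c["fx"]+[c["cx"],c["cy"]]
    u0=int(max(0,min(512-w,u-w/2)));v0=int(max(0,min(384-h,v-h/2))); print(n,"crop origin",u0,v0,"scale",s)
    return cv2.resize(c["color"][v0:v0+h,u0:u0+w,::-1],None,fx=s,fy=s,interpolation=cv2.INTER_CUBIC)
X=[float(a) for a in sys.argv[2:5]]
cv2.imwrite(f"pics/{sys.argv[1]}.png",np.hstack([crop("scene",X,98,140,4),crop("top",X,98,140,4)]))
E
python3 cap.py a1 0.5485 0.1422 0.13
```

```text
{'clock': 1.6, 'joint_pos': [-0.6065, 0.2505, 0.3207, 1.7144, -0.0831, 1.1937, 1.4798], 'position': [0.5489, 0.1407, 0.1805], 'ee_rot': [-0.0865, 0.9962, -0.0009, -0.0016], 'ft_force': [0.0505, -0.1394, 0.037], 'grip_width': 0.5529} 0.011
scene crop origin 207 99 scale 4
top crop origin 188 126 scale 4
```

View pics/a1.png

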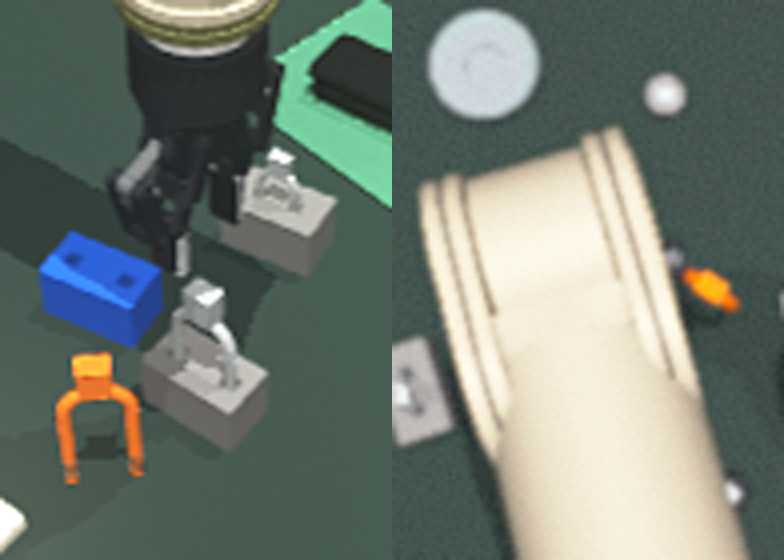

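The scene crop shows the open jaws straddling above the lug at (205,300), with the orange decoy clear of them. I'll descend and grip.

move_arm([
  {"delta_pos": [0,0,0.03],"turn": [0,0,0],"fingers": 0.45},
  {"delta_pos": [0,0,0.055],"turn": [0,0,0],"fingers": 0.45},
  {"delta_pos": [0,0,0.07],"turn": [0,0,0],"fingers": 0.45},
  {"delta_pos": [0,0,0.072],"turn": [0,0,0],"fingers": 0.45},
  {"delta_pos": [0,0,0.072],"turn": [0,0,0],"fingers": 0.45},
])

```text
clock: 2.33
position: [0.5497, 0.1431, 0.1113]
ee_rot: [-0.088, 0.996, 0.0, 0.001]
ft_force: [-0.1, 0.6, 0.0]
grip_width: 0.549
grasp_force: 0.0
```

move_arm([
  {"delta_pos": [0,0,0],"turn": [0,0,0],"fingers": 0.7},
  {"delta_pos": [0,0,0],"turn": [0,0,0],"fingers": 0.78},
  {"delta_pos": [0,0,0],"turn": [0,0,0],"fingers": 0.82},
  {"delta_pos": [0,0,0],"turn": [0,0,0],"fingers": 0.9},
  {"delta_pos": [0,0,0],"turn": [0,0,0],"fingers": 1},
  {"delta_pos": [0,0,0],"turn": [0,0,0],"fingers": 1},
  {"delta_pos": [0,0,0],"turn": [0,0,0],"fingers": 1},
], force=60)

```text
clock: 3.2
position: [0.5496, 0.1432, 0.111]
ee_rot: [-0.088, 0.996, 0.0, 0.0]
ft_force: [-1.8, 1.7, 6.1]
grip_width: 0.174
grasp_force: 58.9
```

move_arm([
  {"delta_pos": [0,0,-0.01],"turn": [0,0,0],"fingers": 1},
  {"delta_pos": [0,0,-0.03],"turn": [0,0,0],"fingers": 1},
  {"delta_pos": [0,0,-0.05],"turn": [0,0,0],"fingers": 1},
  {"delta_pos": [0,0,-0.08],"turn": [0,0,0],"fingers": 1},
  {"delta_pos": [0,0,-0.12],"turn": [0,0,0],"fingers": 1},
  {"delta_pos": [0,0,-0.16],"turn": [0,0,0],"fingers": 1},
  {"delta_pos": [0,0,-0.19],"turn": [0,0,0],"fingers": 1},
  {"delta_pos": [0,0,-0.19],"turn": [0,0,0],"fingers": 1},
  {"delta_pos": [0,0,-0.19],"turn": [0,0,0],"fingers": 1},
])

```text
clock: 4.32
position: [0.5489, 0.1424, 0.2993]
ee_rot: [-0.088, 0.996, -0.0, -0.001]
ft_force: [-0.2, 0.8, -1.8]
grip_width: 0.176
grasp_force: 58.8
```

move_arm([
  {"delta_pos": [0.015,-0.045,0],"turn": [0,0,0.01],"fingers": 1},
  {"delta_pos": [0.03,-0.09,0],"turn": [0,0,0.01],"fingers": 1},
  {"delta_pos": [0.047,-0.14,0],"turn": [0,0,0.01],"fingers": 1},
  {"delta_pos": [0.064,-0.19,0],"turn": [0,0,0.01],"fingers": 1},
  {"delta_pos": [0.08,-0.24,0],"turn": [0,0,0.01],"fingers": 1},
  {"delta_pos": [0.0945,-0.28,0],"turn": [0,0,0.01],"fingers": 1},
  {"delta_pos": [0.0995,-0.2965,0],"turn": [0,0,0.01],"fingers": 1},
  {"delta_pos": [0.0995,-0.2965,0],"turn": [0,0,0.01],"fingers": 1},
  {"delta_pos": [0.0995,-0.2965,0],"turn": [0,0,0.01],"fingers": 1},
  {"delta_pos": [0.0995,-0.2965,0.03],"turn": [0,0,0.01],"fingers": 1},
  {"delta_pos": [0.0995,-0.2965,0.05],"turn": [0,0,0.01],"fingers": 1},
  {"delta_pos": [0.0995,-0.2965,0.05],"turn": [0,0,0.01],"fingers": 1},
])

```text
clock: 5.82
position: [0.5028, -0.1651, 0.2488]
ee_rot: [-0.084, 0.996, 0.0, -0.002]
ft_force: [0.7, -0.0, -2.0]
grip_width: 0.175
grasp_force: 58.8
```

```bash
python3 cap.py b1 0.503 -0.166 0.15
python3 - <<'E'
from h import *
th=np.radians(9.55);M=np.array([[np.cos(th),np.sin(th)],[-np.sin(th),np.cos(th)]])
c=np.load("scene1.npz");P=pts(c);o=get_obs()["position"]
f=(P[...,:2]-(.5043,-.1763))@M.T*1000; Z=P[...,2]*1000
hsv=cv2.cvtColor(c["color"],cv2.COLOR_RGB2HSV)
for h in range(135,260,6):
    m=(abs(Z-h)<3)&(abs(f[...,0])<60)&(abs(f[...,1]-8)<30)&(hsv[...,2]>60)
    if m.sum(): 
        q=f[m]; L=q[q[:,0]<-8];Rr=q[q[:,0]>8]
        print(h,m.sum(),"L",L.mean(0).round(1) if len(L) else "","R",Rr.mean(0).round(1) if len(Rr) else "","ext",q.min(0).round(1),q.max(0).round(1))
E
```

```text
{'clock': 5.825, 'joint_pos': [-0.2925, 0.117, 0.5714, 1.7292, -0.065, 1.3175, 2.0313], 'position': [0.5028, -0.1651, 0.2488], 'ee_rot': [-0.084, 0.9965, 0.0004, -0.0015], 'ft_force': [0.6976, -0.0048, -1.9621], 'grip_width': 0.1745} 0.011
scene crop origin 91 154 scale 4
top crop origin 295 139 scale 4
141 10 L [-19.3  10.2] R [24.6 10.7] ext [-20.5   6.8] [25.8 15. ]
147 17 L [-20.8   9.9] R [24.4 10.2] ext [-25.7   5.8] [27.3 15.6]
153 17 L [-19.9  10.7] R [24.  10.5] ext [-23.9   6.7] [25.9 15.7]
159 17 L [-20.7  10.2] R [23.6 10. ] ext [-26.1   6.8] [26.1 15.9]
165 14 L [-19.  10.] R [24.7 10.6] ext [-20.6   6.9] [26.3 14.4]
171 13 L [-19.9  10.4] R [23.9  8.9] ext [-21.5   6.7] [25.  14.3]
177 17 L [-20.4   9.6] R [24.3  9.5] ext [-24.7   6.7] [27.2 14.3]
183 16 L [-19.2  10.3] R [24.2 10.1] ext [-23.1   6.5] [26.9 16. ]
189 15 L [-19.1   9.6] R [24.1 10.5] ext [-23.5   6.8] [26.2 15.4]
195 16 L [-19.7   9.3] R [24.8  8.6] ext [-22.3   6.4] [26.3 14.1]
201 12 L [-19.8   8.9] R [25.2 10.8] ext [-23.5   6.8] [26.  14.2]
207 10 L  R [25.   9.8] ext [22.2  6.6] [26.6 14.2]
213 7 L  R [24.1 10.5] ext [21.8  6.7] [25.4 14.5]
219 14 L  R [23.   9.5] ext [19.5  6.6] [25.5 14.4]
225 13 L  R [20.7 10. ] ext [15.7  7. ] [23.7 13.9]
231 22 L  R [15.2 10.4] ext [9.8 6.5] [21.1 15.4]
237 21 L  R [10.6 10.9] ext [ 8.4 -3.1] [15.3 24. ]
243 28 L  R [10.6  9.5] ext [ 6.4 -8.1] [12.6 24.2]
249 37 L  R [10.6 11.6] ext [ -6.9 -10.5] [12.6 28.5]
255 31 L  R [10.7 10.6] ext [ -4.6 -10.5] [12.8 28.7]
```

View pics/b1.png

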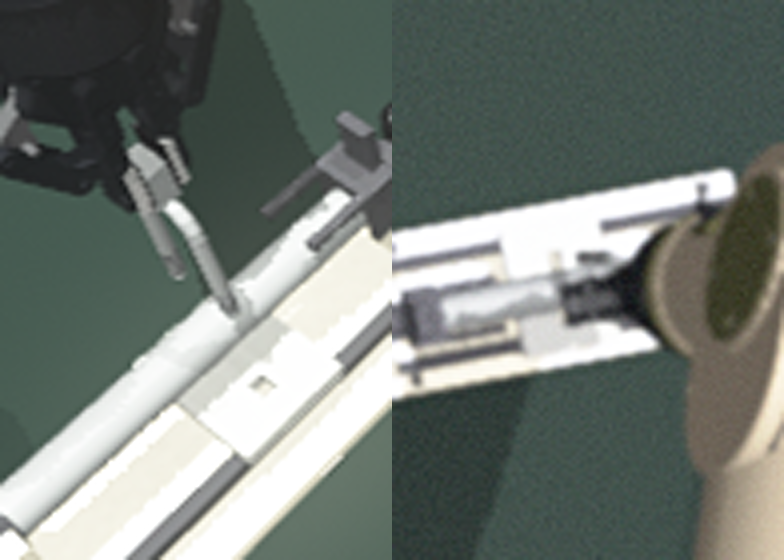

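The legs hang almost upright over the post and bracket. The measured leg line is at foot y of about 10 and the hole line at 9 to 10.5. I'll lower past the post to just above the plate.

move_arm([
  {"delta_pos": [0,0,0.01],"turn": [0,0,0],"fingers": 1},
  {"delta_pos": [0,0,0.02],"turn": [0,0,0],"fingers": 1},
  {"delta_pos": [0,0,0.025],"turn": [0,0,0],"fingers": 1},
  {"delta_pos": [0,0,0.03],"turn": [0,0,0],"fingers": 1},
])

```text
clock: 6.42
position: [0.5033, -0.1667, 0.2199]
ee_rot: [-0.083, 0.997, 0.0, -0.0]
ft_force: [-0.5, -0.9, -1.4]
grip_width: 0.178
grasp_force: 58.8
```

move_arm([
  {"delta_pos": [0,0,0.012],"turn": [0,0,0],"fingers": 1},
  {"delta_pos": [0,0,0.024],"turn": [0,0,0],"fingers": 1},
  {"delta_pos": [0,0,0.036],"turn": [0,0,0],"fingers": 1},
  {"delta_pos": [0,0,0.043],"turn": [0,0,0],"fingers": 1},
  {"delta_pos": [0,0,0.043],"turn": [0,0,0],"fingers": 1},
])

```text
clock: 7.05
position: [0.503, -0.1666, 0.1767]
ee_rot: [-0.083, 0.997, 0.0, -0.0]
ft_force: [-0.1, -0.5, -0.8]
grip_width: 0.172
grasp_force: 58.8
```

move_arm([
  {"delta_pos": [0,0,0.001],"turn": [0,0,0],"fingers": 1},
  {"delta_pos": [0,0,0.002],"turn": [0,0,0],"fingers": 1},
  {"delta_pos": [0,0,0.003],"turn": [0,0,0],"fingers": 1},
])

```text
clock: 7.42
position: [0.5034, -0.1667, 0.1744]
ee_rot: [-0.083, 0.997, 0.0, 0.0]
ft_force: [0.3, 0.5, -1.7]
grip_width: 0.173
grasp_force: 58.8
```

No post contact so far. The plate top should come at a TCP height of about 0.171, so I'll feel down slowly.

move_arm([
  {"delta_pos": [0,0,0.001],"turn": [0,0,0],"fingers": 1},
  {"delta_pos": [0,0,0.002],"turn": [0,0,0],"fingers": 1},
  {"delta_pos": [0,0,0.003],"turn": [0,0,0],"fingers": 1},
])

```text
clock: 7.8
position: [0.5033, -0.1667, 0.1712]
ee_rot: [-0.083, 0.997, 0.0, -0.0]
ft_force: [0.6, -0.4, -1.3]
grip_width: 0.177
grasp_force: 58.8
```

move_arm([
  {"delta_pos": [0,0,0.0007],"turn": [0,0,0],"fingers": 1},
  {"delta_pos": [0,0,0.0015],"turn": [0,0,0],"fingers": 1},
])

```text
clock: 8.05
position: [0.5033, -0.1667, 0.1697]
ee_rot: [-0.083, 0.997, 0.0, 0.0]
ft_force: [-0.3, -0.7, -1.8]
grip_width: 0.183
grasp_force: 58.8
```

move_arm([
  {"delta_pos": [0,0,0.0007],"turn": [0,0,0],"fingers": 1},
  {"delta_pos": [0,0,0.0015],"turn": [0,0,0],"fingers": 1},
])

```text
clock: 8.3
position: [0.5033, -0.1667, 0.1682]
ee_rot: [-0.083, 0.997, 0.0, 0.0]
ft_force: [0.1, 0.1, -1.2]
grip_width: 0.173
grasp_force: 58.8
```

move_arm([
  {"delta_pos": [0,0,0.0007],"turn": [0,0,0],"fingers": 1},
  {"delta_pos": [0,0,0.0015],"turn": [0,0,0],"fingers": 1},
])

```text
clock: 8.55
position: [0.5033, -0.1667, 0.1667]
ee_rot: [-0.083, 0.997, 0.0, 0.0]
ft_force: [-0.6, 0.0, -1.3]
grip_width: 0.175
grasp_force: 58.8
```

move_arm([
  {"delta_pos": [0,0,0.0007],"turn": [0,0,0],"fingers": 1},
  {"delta_pos": [0,0,0.0015],"turn": [0,0,0],"fingers": 1},
])

```text
clock: 8.8
position: [0.5033, -0.1667, 0.1652]
ee_rot: [-0.083, 0.997, 0.0, -0.0]
ft_force: [0.5, 0.0, -1.5]
grip_width: 0.176
grasp_force: 58.8
```

The tips are about 6 mm into the holes with no contact. I'll continue down gently.

move_arm([
  {"delta_pos": [0,0,0.0015],"turn": [0,0,0],"fingers": 1},
  {"delta_pos": [0,0,0.003],"turn": [0,0,0],"fingers": 1},
  {"delta_pos": [0,0,0.0045],"turn": [0,0,0],"fingers": 1},
  {"delta_pos": [0,0,0.006],"turn": [0,0,0],"fingers": 1},
])

```text
clock: 9.3
position: [0.5033, -0.1667, 0.1592]
ee_rot: [-0.083, 0.997, 0.0, -0.0]
ft_force: [-0.3, -0.2, -1.0]
grip_width: 0.173
grasp_force: 58.8
```

move_arm([
  {"delta_pos": [0,0,0.0015],"turn": [0,0,0],"fingers": 1},
  {"delta_pos": [0,0,0.003],"turn": [0,0,0],"fingers": 1},
  {"delta_pos": [0,0,0.0045],"turn": [0,0,0],"fingers": 1},
  {"delta_pos": [0,0,0.006],"turn": [0,0,0],"fingers": 1},
])

```text
clock: 9.8
position: [0.5033, -0.1667, 0.1532]
ee_rot: [-0.083, 0.997, 0.0, 0.0]
ft_force: [-0.8, 0.2, -2.1]
grip_width: 0.173
grasp_force: 58.8
```

move_arm([
  {"delta_pos": [0,0,0.0015],"turn": [0,0,0],"fingers": 1},
  {"delta_pos": [0,0,0.003],"turn": [0,0,0],"fingers": 1},
  {"delta_pos": [0,0,0.0045],"turn": [0,0,0],"fingers": 1},
  {"delta_pos": [0,0,0.006],"turn": [0,0,0],"fingers": 1},
])

```text
clock: 10.3
position: [0.5033, -0.1667, 0.1472]
ee_rot: [-0.083, 0.997, 0.0, -0.0]
ft_force: [0.1, 0.4, -1.6]
grip_width: 0.168
grasp_force: 58.8
```

move_arm([
  {"delta_pos": [0,0,0.001],"turn": [0,0,0],"fingers": 1},
  {"delta_pos": [0,0,0.002],"turn": [0,0,0],"fingers": 1},
  {"delta_pos": [0,0,0.003],"turn": [0,0,0],"fingers": 1},
])

```text
clock: 10.68
position: [0.5034, -0.1667, 0.1442]
ee_rot: [-0.083, 0.997, 0.0, 0.0]
ft_force: [-0.0, -0.8, -1.3]
grip_width: 0.177
grasp_force: 58.8
```

Home is expected near a TCP height of 0.1385, so I'll take 0.5–1 mm steps.

move_arm([
  {"delta_pos": [0,0,0.001],"turn": [0,0,0],"fingers": 1},
  {"delta_pos": [0,0,0.002],"turn": [0,0,0],"fingers": 1},
  {"delta_pos": [0,0,0.003],"turn": [0,0,0],"fingers": 1},
  {"delta_pos": [0,0,0.004],"turn": [0,0,0],"fingers": 1},
])

```text
clock: 11.18
position: [0.5033, -0.1667, 0.1402]
ee_rot: [-0.083, 0.997, 0.0, 0.0]
ft_force: [-0.9, -0.5, -1.1]
grip_width: 0.176
grasp_force: 58.8
```

move_arm([
  {"delta_pos": [0,0,0.0005],"turn": [0,0,0],"fingers": 1},
  {"delta_pos": [0,0,0.001],"turn": [0,0,0],"fingers": 1},
])

```text
clock: 11.42
position: [0.5033, -0.1667, 0.1392]
ee_rot: [-0.083, 0.997, 0.0, 0.0]
ft_force: [-0.1, 0.2, -2.0]
grip_width: 0.174
grasp_force: 58.8
```

move_arm([
  {"delta_pos": [0,0,0.0003],"turn": [0,0,0],"fingers": 1},
  {"delta_pos": [0,0,0.0006],"turn": [0,0,0],"fingers": 1},
])

```text
clock: 11.68
position: [0.5033, -0.1667, 0.1387]
ee_rot: [-0.083, 0.997, 0.0, 0.0]
ft_force: [0.0, -0.3, 0.8]
grip_width: 0.171
grasp_force: 58.9
```

move_arm([
  {"delta_pos": [0,0,0.0003],"turn": [0,0,0],"fingers": 1},
  {"delta_pos": [0,0,0.0003],"turn": [0,0,0],"fingers": 1},
])

```text
clock: 11.92
position: [0.5034, -0.1667, 0.1386]
ee_rot: [-0.083, 0.997, 0.0, 0.0]
ft_force: [-1.1, -0.1, 3.1]
grip_width: 0.176
grasp_force: 59.3
```

The crown is resting on the post at the predicted height. Release and retreat upward.

move_arm([
  {"delta_pos": [0,0,0],"turn": [0,0,0],"fingers": 0.75},
  {"delta_pos": [0,0,0],"turn": [0,0,0],"fingers": 0.65},
  {"delta_pos": [0,0,0],"turn": [0,0,0],"fingers": 0.6},
  {"delta_pos": [0,0,-0.001],"turn": [0,0,0],"fingers": 0.6},
  {"delta_pos": [0,0,-0.01],"turn": [0,0,0],"fingers": 0.6},
  {"delta_pos": [0,0,-0.03],"turn": [0,0,0],"fingers": 0.6},
  {"delta_pos": [0,0,-0.06],"turn": [0,0,0],"fingers": 0.6},
  {"delta_pos": [0,0.03,-0.07],"turn": [0,0,0],"fingers": 0.8},
  {"delta_pos": [0,0.08,-0.07],"turn": [0,0,0],"fingers": 1},
  {"delta_pos": [0,0.13,-0.07],"turn": [0,0,0],"fingers": 1},
  {"delta_pos": [0,0.154,-0.07],"turn": [0,0,0],"fingers": 1},
  {"delta_pos": [0,0.154,-0.07],"turn": [0,0,0],"fingers": 1},
])

```text
clock: 13.42
position: [0.4778, -0.013, 0.209]
ee_rot: [-0.085, 0.996, 0.0, 0.0]
ft_force: [-0.1, -0.1, 0.7]
grip_width: 0.003
grasp_force: 0.0
```

```bash
python3 cap.py c1 0.49 -0.09 0.14
python3 - <<'E'
from h import *
th=np.radians(9.55);M=np.array([[np.cos(th),np.sin(th)],[-np.sin(th),np.cos(th)]])
for n,ce in(("scene",(.5043,-.1763)),):
    c=np.load(n+"1.npz");P=pts(c); f=(P[...,:2]-ce)@M.T*1000; Z=P[...,2]*1000
    for nm,y0,lo,hi in(("lug",8,140,160),("tab",135,155,175)):
        m=(abs(f[...,0])<20)&(abs(f[...,1]-y0)<16)&(Z>lo)&(Z<hi); print(n,nm,m.sum(),Z[m].max(),f[m].min(0),f[m].max(0))
E
```

```text
{'clock': 13.425, 'joint_pos': [-0.4889, 0.014, 0.4285, 1.9031, -0.0068, 1.225, 1.6823], 'position': [0.4778, -0.013, 0.209], 'ee_rot': [-0.0847, 0.9964, 0.0003, 0.0004], 'ft_force': [-0.0825, -0.0777, 0.7064], 'grip_width': 0.0027} 0.011
scene crop origin 117 134 scale 4
top crop origin 268 144 scale 4
scene lug 87 153.23562249684022 [-11.73955369   0.28890969] [13.00526096 16.90525653]
scene tab 58 169.87823747806183 [-10.77010812 129.35592282] [ 11.69568262 139.43449692]
```

View pics/c1.png

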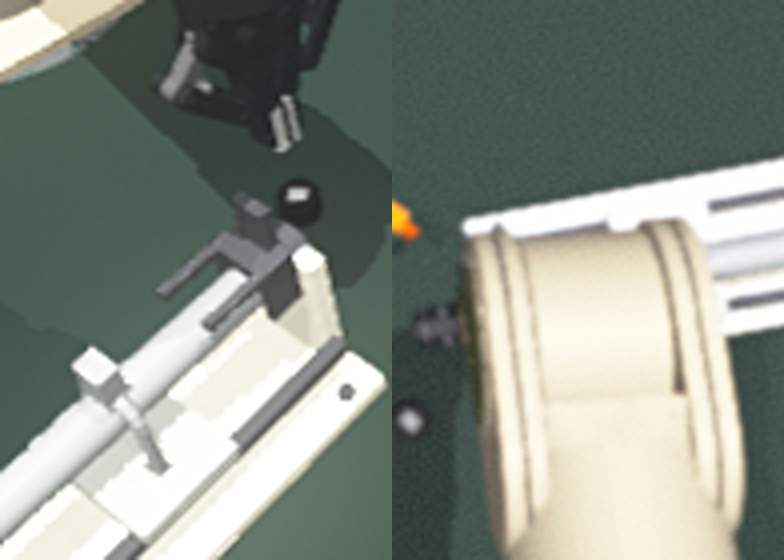

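The U-bolt is seated with its lug upright between the prongs' line, at scene crop (100,375). The closed jaws are beyond the keeper tab at crop (255,215). I'll lower behind the tab and push.

move_arm([
  {"delta_pos": [0,0,0.03],"turn": [0,0,0],"fingers": 1},
  {"delta_pos": [0,0,0.05],"turn": [0,0,0],"fingers": 1},
  {"delta_pos": [0,0,0.055],"turn": [0,0,0],"fingers": 1},
  {"delta_pos": [0,-0.004,0.055],"turn": [0,0,0],"fingers": 1},
  {"delta_pos": [0,-0.008,0.055],"turn": [0,0,0],"fingers": 1},
  {"delta_pos": [0,-0.012,0.055],"turn": [0,0,0],"fingers": 1},
  {"delta_pos": [0,-0.016,0.055],"turn": [0,0,0],"fingers": 1},
  {"delta_pos": [0,-0.02,0.055],"turn": [0,0,0],"fingers": 1},
])

```text
clock: 14.52
position: [0.4816, -0.0345, 0.1538]
ee_rot: [-0.083, 0.997, 0.0, 0.0]
ft_force: [0.2, 3.3, 3.1]
grip_width: -0.001
grasp_force: 1.7
```

move_arm([
  {"delta_pos": [0,-0.004,0],"turn": [0,0,0],"fingers": 1},
  {"delta_pos": [0,-0.009,0],"turn": [0,0,0],"fingers": 1},
  {"delta_pos": [0,-0.014,0],"turn": [0,0,0],"fingers": 1},
  {"delta_pos": [0,-0.019,0],"turn": [0,0,0],"fingers": 1},
  {"delta_pos": [0,-0.024,0],"turn": [0,0,0],"fingers": 1},
  {"delta_pos": [0,-0.029,0],"turn": [0,0,0],"fingers": 1},
  {"delta_pos": [0,-0.034,0],"turn": [0,0,0],"fingers": 1},
])

```text
clock: 15.4
position: [0.4868, -0.0684, 0.1534]
ee_rot: [-0.083, 0.997, 0.0, 0.0]
ft_force: [0.9, 4.4, 1.5]
grip_width: -0.002
grasp_force: 1.7
```

move_arm([
  {"delta_pos": [0,-0.003,0],"turn": [0,0,0],"fingers": 1},
  {"delta_pos": [0,-0.006,0],"turn": [0,0,0],"fingers": 1},
  {"delta_pos": [0,-0.009,0],"turn": [0,0,0],"fingers": 1},
  {"delta_pos": [0,-0.012,0],"turn": [0,0,0],"fingers": 1},
  {"delta_pos": [0,-0.015,0],"turn": [0,0,0],"fingers": 1},
])

```text
clock: 16.02
position: [0.4892, -0.083, 0.1533]
ee_rot: [-0.083, 0.997, 0.0, -0.0]
ft_force: [1.2, 3.3, 1.6]
grip_width: -0.0
grasp_force: 1.6
```

move_arm([
  {"delta_pos": [0,-0.003,0],"turn": [0,0,0],"fingers": 1},
  {"delta_pos": [0,-0.006,0],"turn": [0,0,0],"fingers": 1},
  {"delta_pos": [0,-0.009,0],"turn": [0,0,0],"fingers": 1},
  {"delta_pos": [0,-0.012,0],"turn": [0,0,0],"fingers": 1},
  {"delta_pos": [0,-0.015,0],"turn": [0,0,0],"fingers": 1},
])

```text
clock: 16.65
position: [0.4917, -0.0978, 0.1533]
ee_rot: [-0.083, 0.997, 0.0, -0.0]
ft_force: [0.4, 4.0, 2.3]
grip_width: 0.001
grasp_force: 1.6
```

move_arm([
  {"delta_pos": [0,-0.003,0],"turn": [0,0,0],"fingers": 1},
  {"delta_pos": [0,-0.006,0],"turn": [0,0,0],"fingers": 1},
  {"delta_pos": [0,-0.009,0],"turn": [0,0,0],"fingers": 1},
])

```text
clock: 17.02
position: [0.4932, -0.1067, 0.1533]
ee_rot: [-0.083, 0.997, 0.0, -0.0]
ft_force: [0.3, 3.5, 2.0]
grip_width: 0.005
grasp_force: 1.6
```

move_arm([
  {"delta_pos": [0,-0.0015,0],"turn": [0,0,0],"fingers": 1},
  {"delta_pos": [0,-0.003,0],"turn": [0,0,0],"fingers": 1},
  {"delta_pos": [0,-0.0045,0],"turn": [0,0,0],"fingers": 1},
])

```text
clock: 17.4
position: [0.4939, -0.111, 0.1533]
ee_rot: [-0.083, 0.997, 0.0, -0.0]
ft_force: [0.2, 3.5, 1.6]
grip_width: -0.0
grasp_force: 1.6
```

move_arm([
  {"delta_pos": [0,-0.001,0],"turn": [0,0,0],"fingers": 1},
  {"delta_pos": [0,-0.002,0],"turn": [0,0,0],"fingers": 1},
])

```text
clock: 17.65
position: [0.4942, -0.113, 0.1533]
ee_rot: [-0.083, 0.997, 0.0, -0.0]
ft_force: [-1.2, 2.7, 1.7]
grip_width: 0.003
grasp_force: 1.6
```

move_arm([
  {"delta_pos": [0,-0.001,0],"turn": [0,0,0],"fingers": 1},
  {"delta_pos": [0,-0.002,0],"turn": [0,0,0],"fingers": 1},
])

```text
clock: 17.9
position: [0.4944, -0.1137, 0.1533]
ee_rot: [-0.083, 0.997, 0.001, -0.0]
ft_force: [-3.6, 11.0, 5.4]
grip_width: -0.002
grasp_force: 5.3
```

The force rises to 11 N about where the stop is expected. I'll nudge slightly, then back off and check.

move_arm([
  {"delta_pos": [0,-0.0005,0],"turn": [0,0,0],"fingers": 1},
  {"delta_pos": [0,-0.0005,0],"turn": [0,0,0],"fingers": 1},
])

```text
clock: 18.15
position: [0.4944, -0.1137, 0.1534]
ee_rot: [-0.084, 0.996, 0.001, -0.001]
ft_force: [-3.6, 9.6, 5.7]
grip_width: -0.002
grasp_force: 5.2
```

move_arm([
  {"delta_pos": [0,0.003,0],"turn": [0,0,0],"fingers": 1},
  {"delta_pos": [0,0.012,0],"turn": [0,0,0],"fingers": 1},
  {"delta_pos": [0,0.025,0],"turn": [0,0,0],"fingers": 1},
  {"delta_pos": [0,0.03,-0.04],"turn": [0,0,0],"fingers": 1},
  {"delta_pos": [0,0.06,-0.08],"turn": [0,0,0],"fingers": 1},
  {"delta_pos": [0,0.11,-0.12],"turn": [0,0,0],"fingers": 1},
  {"delta_pos": [0,0.16,-0.13],"turn": [0,0,0],"fingers": 1},
  {"delta_pos": [0,0.21,-0.13],"turn": [0,0,0],"fingers": 1},
  {"delta_pos": [0,0.21,-0.13],"turn": [0,0,0],"fingers": 1},
])

```text
clock: 19.27
position: [0.4588, 0.0961, 0.2833]
ee_rot: [-0.087, 0.996, 0.0, 0.0]
ft_force: [0.3, -1.3, -0.5]
grip_width: 0.003
grasp_force: 0.0
```

```bash
python3 cap.py d1 0.5 -0.13 0.14
python3 - <<'E'
from h import *
th=np.radians(9.55);M=np.array([[np.cos(th),np.sin(th)],[-np.sin(th),np.cos(th)]])
for n,ce in(("top",(.5023,-.1748)),("scene",(.5043,-.1763))):
    for fn in("0","1"):
        c=np.load(n+fn+".npz");P=pts(c); f=(P[...,:2]-ce)@M.T*1000; Z=P[...,2]*1000
        m=(abs(f[...,0])<20)&(f[...,1]>25)&(f[...,1]<150)&(Z>164)&(Z<175); print(n,fn,"tab",m.sum(),f[m].mean(0))
    m=(abs(f[...,0])<20)&(abs(f[...,1]-8)<16)&(Z>145)&(Z<158); print("lug",f[m].mean(0),Z[m].max())
E
```

```text
{'clock': 19.275, 'joint_pos': [-0.6091, -0.0511, 0.2963, 1.8053, 0.0148, 1.3851, 1.4283], 'position': [0.4588, 0.0961, 0.2833], 'ee_rot': [-0.0865, 0.9962, 0.0002, 0.0], 'ft_force': [0.2504, -1.2816, -0.5316], 'grip_width': 0.0034} 0.011
scene crop origin 105 147 scale 4
top crop origin 281 140 scale 4
top 0 tab 29 [  0.56477844 134.17668709]
top 1 tab 26 [ 0.29981489 43.38905235]
lug [1.90509108 8.40738169] 153.9417322815582
scene 0 tab 37 [  0.26209934 134.1963024 ]
scene 1 tab 42 [ 0.842783   43.63122681]
lug [2.31789472 8.21932271] 152.84646187783147
```

View pics/d1.png

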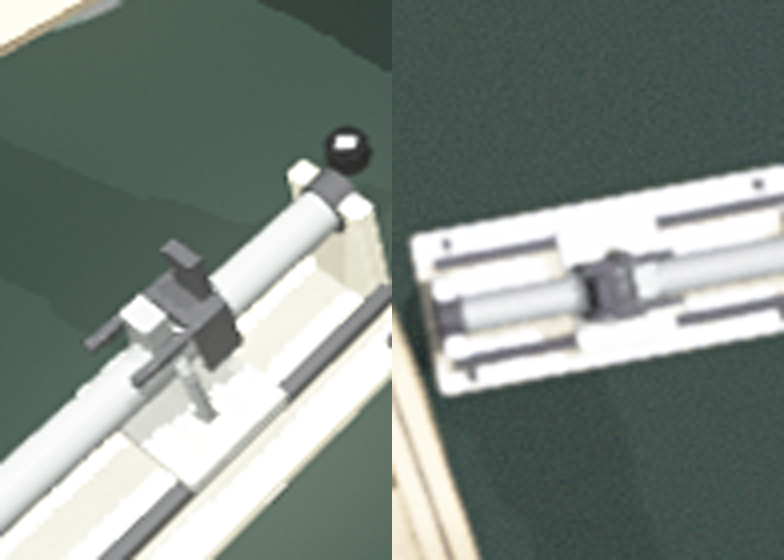

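The keeper's prongs straddle the lug, over the U-bolt's shoulders. The tab travelled 90.7 mm of the 91 mm (within measurement error), and the firm stop was felt. I'm handing in.

```bash
python3 -c "
from workcell import hand_in
print(hand_in())"
```

```text
the job is handed in; nothing more can be done
None
```

The job is handed in: the larger U-bolt is seated with its crown on the post and both legs through the bracket, the keeper is pushed to its stop over the shoulders (about 90.7 mm measured of 91 mm), and the arm is clear at about 19 s; no verdict came back.

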